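Shut the row of flip-top filter boxes

ROBOT

A 7-joint arm with a two-finger parallel gripper is mounted at the origin on the work surface. World frame = base frame: x ahead of the robot, y to its left, z up, the work surface at z = 0. Lengths are in m, angles in rad, forces in N, time in s.
With the tool pointing down it reaches from about 0.35 to 0.9 m from the base axis. Payload 19.9 kg.
Tool frame: the origin (TCP) lies at the very end of the fingers, on their centre line; the grasp point (between the pads) lies 19 mm behind it; z points along the fingers, y is the direction in which the jaws open and shut (so a half turn about z gives the same grasp; the last joint's range is limited). The gripper opens to 85 mm and grips with 20 to 120 N. Pads are 22 mm wide; open, the fingers measure 114 mm over their backs; the gripper's body (76 mm by 85 mm) begins 54 mm behind the grasp point. The pads swing forward as they close: fully open they stand 13 mm farther back than shut.
Start: joints at [-0.042, 0.417, -0.01, 1.614, 0.005, 1.111, -0.053], TCP at [0.625, 0, 0.231] pointing down, gripper open.
Joint ranges: [-2.81, 2.81], [-0.39, 2.02], [-1.27, 1.25], [0.06, 2.57], [-1.19, 4.33], [0.19, 2], [-2.82, 2.82]. Speed limits (rad/s): [1.89, 1.89, 2.39, 2.39, 3.01, 3.01, 3.01].

INTERFACE

Orientations are given as a unit quaternion [w, x, y, z].
In Python, from bench import sensors, optics, bot gives the robot as it stands. The module is installed in compiled form; this text tells all that it offers.
- The arm moves only by the shell command python3 -m crank 'ROWS' [FORCE]. ROWS is JSON, a list of rows, each an object with "delta_pos": the shift along the world's x, y, z in m, a list of three; "dr": the turn, a rotation vector about the world's x, y, z in rad, a list of three; "hand": the finger opening in m, from 0 to 0.0854. A call has 1 to 8 rows; each row is the pose to reach, as a shift and turn from the pose commanded when the call began; what a row does not reach only later rows make up. A row lasts 1/12 s, in which the tool goes at most 41.7 mm and 7.16 degrees, less where a joint would pass 70% of its speed; a pose out of reach is approached as far as the arm can. A call with a gripper value outside its range is refused whole. The fingers move at their own pace and stop on an object; FORCE is the grip in N (left out, the last holds). Time passes only in rows, so rows that repeat a pose let the fingers close. It gives the time, the measured TCP pose, the force and the opening at its end, in the units of the state.
- sensors.observe(): the state, without advancing time (a new reading comes with each control period).
- optics.get_image(name): name is "scene" or "side" or "wrist"; returns (picture, depth): 400x640x3 uint8, red, green, blue; 400x640 float32, m along the optical axis (not along the pixel's ray), 0 where there is no reading.
- optics.camera_params(name): a dict with "fx", "fy", "cx", "cy" (pixels), "world_to_cam" (4x4, takes a point from world to camera coordinates). Camera axes: x right, y down, z forward; pixel columns grow to the right and rows downward; lengths in m; the calibration is good to about 2 mm. A picture is of the moment at which its call begins: read the wrist's pose just before it. camera_params takes no time and is no camera call; for the wrist camera it gives the pose at the moment of the call.
- bot.finish_job(): hands the job in, once; it reports no verdict.
The state is a dict: "time": time; "joint_positions": joint angles; "joint_velocities": joint speeds; "joint_torque": joint torques, N m; "eef_pos": TCP position; "eef_rot": TCP orientation; "force": force on the tool from outside, world axes, zero at the start; "torque": the same for the moment, N m; "finger_gap": finger opening in m.
Only numpy, scipy, OpenCV 4.12 (cv2) and the standard library are available. Lean on these libraries where they do the work, as an engineer would, in place of code of your own. Each camera call takes 0.05 s, during which the arm holds its last target.

TASK

The five flip-top filter boxes in the carrier are standing open and gathering dust. Run your fingertips lightly along the row, from the hinge side of the first box to the last, folding the lids down one after another until every lid lies flat shut, then take your hand away. Just stroke the lids down: do not lift, shove or lean hard on the carrier, and leave the other things on the bench as they stand.

Things in the scene. Friction and masses are not known exactly. Their poses are not given: they have to be found in the camera images.
- boxrow: Five small black boxes with smooth white flip-top lids, one behind another, fixed on a low aluminium carrier (246 x 62 mm, 0.9 kg, loose on the bench on anti-slip strips, a sloping label plate at each end). Origin: centre of the underside. x axis along the row, first box to last, z up. Box centres at x = -80, -40, 0, 40, 80 mm; each 38.5 long (x), 50 wide (y). Shut lids' tops lie 29 mm up.
- row_start (a point): Middle of the first box's top edge on its hinge side, level with the shut lids' top (x -99, y 0, z 29 mm in the row's frame). Fingertips moved from here to row_end just over the shut height meet the back of each standing lid and fold it down ahead of them; moved the other way they only push lids further open.
- row_end (a point): Point in the middle of the free edge of the last lid when shut, at its top face (x = 99, y = 0, z = 29 mm in the row's frame)
- lid1 (a joint): Opening of the first lid (box at x = -80), rad: 0 flat shut, 1.57 upright, 1.75 stop; starts at 1.15 to 1.6. Plate 32.5 long x 50 wide x 3 mm, hinged near its box's edge nearest the row's start (14 mm from the box's centre, 26 mm up); upright it reaches 59 mm above the bench. Stiff hinge: stays at whatever angle it is left, does not fall shut; about 0.3 N at mid-lid moves it.
- lid2 (a joint): Opening of the second lid (box at x = -40); plate, hinge side, values and start range as for lid1
- lid3 (a joint): Opening of the middle lid (box at x = 0); plate, hinge side, values and start range as for lid1
- lid4 (a joint): Opening of the fourth lid (box at x = 40); plate, hinge side, values and start range as for lid1
- lid5 (a joint): Opening of the last lid (box at x = 80); plate, hinge side, values and start range as for lid1
- frame: Bystander: black square sample frame with a glass window, 60 x 60 x 8 mm, lying flat near the row; origin at the centre of its underside
- tweezers: Bystander: steel tweezers lying flat, 137 mm long (along x), 8 mm high, near the row; origin mid-length on the bench
- spare_box: Bystander: a single shut flip-top box, 38.5 x 50 x 25 mm, near the row; origin at the centre of its underside
- marker: Bystander: white pen with a black cap, 136 mm long (along x), 13 mm thick, lying near the row; origin mid-length on the bench
- frame_far: Bystander: another black square frame, 60 x 60 x 8 mm, lying away from the row, on the right; origin at the centre of its underside
- blower: Bystander: black rubber bulb blower standing nozzle up, 58 mm across, 105 mm high, on the left; origin at the centre of its underside
- cleaner: Bystander: white bottle with a black cap, 52 mm across, 125 mm high, on the right; origin at the centre of its underside

How it is judged:
On the way, in this order (a step that is already met when the one before it is completed fails the run):
1. the first lid is folded down (below 0.5 rad) (value of joint lid1 below 0.5 rad), for 0.05 s.
2. then the second lid (value of joint lid2 below 0.5 rad), for 0.05 s.
3. then the third lid (value of joint lid3 below 0.5 rad), for 0.05 s.
4. then the fourth lid (value of joint lid4 below 0.5 rad), for 0.05 s.
5. then the last lid (value of joint lid5 below 0.5 rad), for 0.05 s.
At the end, for the whole second after the job is handed in: All five lids are within 0.1 rad of flat (free edge at most 3 mm up), and the carrier stands at rest, both its ends within 25 mm of where they were (value of joint each of lid1, lid2, lid3, lid4, lid5 below 0.1 rad and distance of each of row_start, row_end from where it was at the start of the episode below 0.025 m and linear speed of boxrow below 0.01 m/s); the robot touches nothing.
It fails at once if the carrier is shoved or turned (either end moved 25 mm) (distance of any of row_start, row_end from where it was at the start of the episode above 0.025 m).
It fails at once if the carrier is lifted or tipped (height (world z) of boxrow above 0.01 m or angle between boxrow's own z axis and vertical above 0.12 rad).
It fails at once if the fingers lean hard on the row (over 25 N) (contact force between the fingers and boxrow above 25 N).
It fails at once if another thing on the bench is moved by 25 mm, or tipped over (distance of any of frame, tweezers, spare_box, marker, frame_far, blower, cleaner from where it was at the start of the episode above 0.025 m or angle between any of blower, cleaner's own z axis and vertical above 0.5 rad).
It also fails if it takes over 38 s, if anything falls off the work surface, if the arm or the gripper's body presses on something with over 40 N, if the wrist force passes 120 N, or if a joint passes its speed limit or range.

## Working session

There is one attempt and no reset: what is moved stays moved. The work goes in short steps, Python scripts to look and compute and a shell command to move; the robot and the scene stay as the last step left them, time stands still between calls to the robot, and variables do not carry over. Pictures are saved under pics/ and viewed, and the job is handed in when it is done.

```bash
mkdir -p pics; python3 - <<'E'
from bench import sensors, optics, bot
import cv2,numpy as np
s=sensors.observe(); print({k:np.round(v,3) for k,v in s.items()})
for n in ["scene","side","wrist"]:
    p=optics.camera_params(n); im,d=optics.get_image(n)
    cv2.imwrite(f"pics/{n}0.png",im[:,:,::-1]); np.savez(f"{n}0.npz",im=im,d=d,K=[p["fx"],p["fy"],p["cx"],p["cy"]],T=p["world_to_cam"])
    print(n,np.round(p["world_to_cam"],3).tolist(),p["fx"])
E
```

```text
{'time': np.float64(0.0), 'joint_positions': array([-0.041,  0.418, -0.01 ,  1.614,  0.005,  1.111, -0.053]), 'joint_velocities': array([ 0.   , -0.   , -0.001,  0.001,  0.   , -0.001,  0.002]), 'joint_torque': array([ 0.0000e+00, -8.6444e+01,  6.7900e-01, -4.3490e+01,  1.9000e-02,
        7.0000e-03,  0.0000e+00]), 'eef_pos': array([0.625, 0.   , 0.231]), 'eef_rot': array([-0.   ,  0.707,  0.707, -0.   ]), 'force': array([-0.609, -0.238,  0.669]), 'torque': array([-0.013,  0.005,  0.043]), 'finger_gap': np.float64(0.085)}
scene [[-0.655, 0.756, -0.0, 0.381], [0.509, 0.441, -0.739, -0.255], [-0.558, -0.484, -0.674, 1.642], [0.0, 0.0, 0.0, 1.0]] 460.84398246090905
side [[-0.758, -0.652, -0.009, 0.398], [-0.496, 0.585, -0.641, 0.338], [0.423, -0.481, -0.768, 0.743], [0.0, 0.0, 0.0, 1.0]] 390.5210030438063
wrist [[1.0, 0.001, -0.001, -0.624], [0.001, -0.947, 0.32, -0.042], [-0.0, -0.32, -0.947, 0.38], [0.0, 0.0, 0.0, 1.0]] 317.41549232635214
```

View pics/scene0.png

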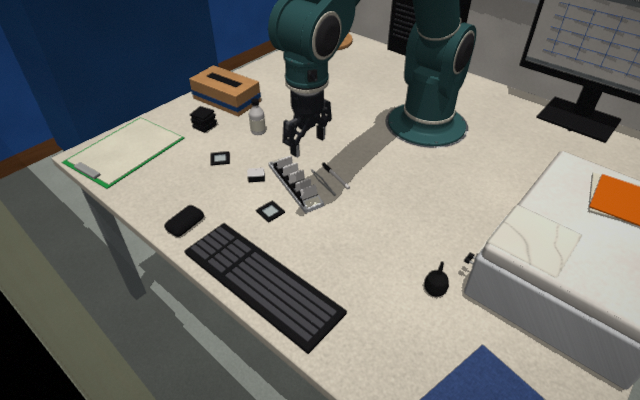

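View pics/side0.png

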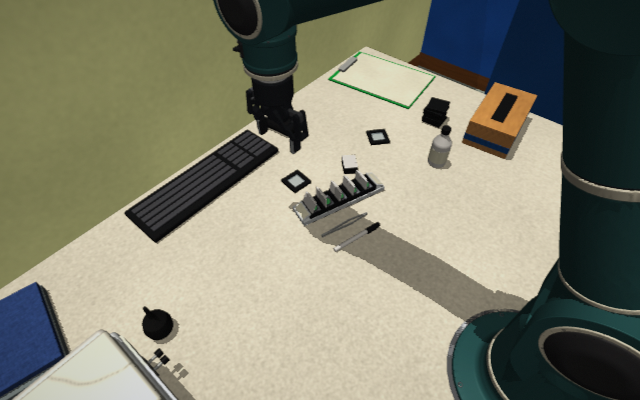

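View pics/wrist0.png

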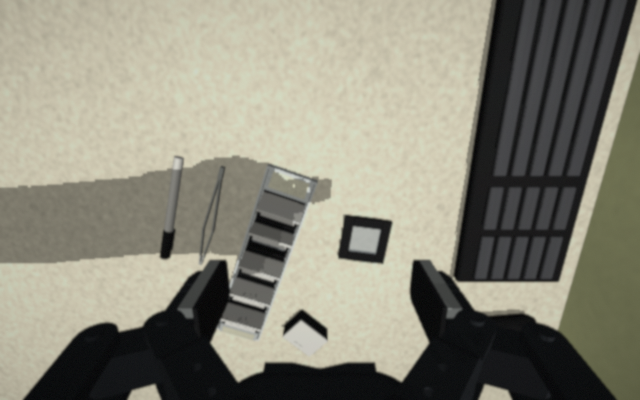

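The wrist view shows the row from about (290,170) to (240,335), with the tweezers and marker on its left and a frame and the spare box on its right. I'll zoom in to find which side the hinges are on.

```bash
python3 - <<'E'
import cv2,numpy as np
z=np.load("wrist0.npz"); im=z["im"][140:350,140:340,::-1]; a=cv2.resize(im,None,fx=2.8,fy=2.8,interpolation=cv2.INTER_CUBIC)
cv2.imwrite("pics/w_z.png",a)
z=np.load("side0.npz"); im=z["im"][150:260,270:400,::-1]; cv2.imwrite("pics/s_z.png",cv2.resize(im,None,fx=5,fy=5,interpolation=cv2.INTER_CUBIC))
E
```

```text
(no output)
```

View pics/w_z.png

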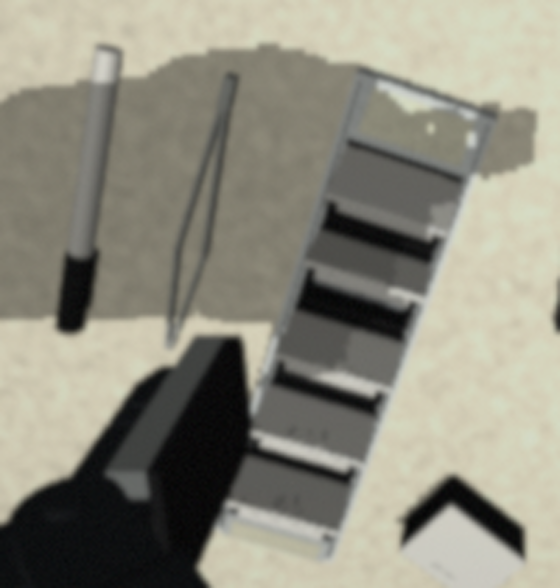

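View pics/s_z.png

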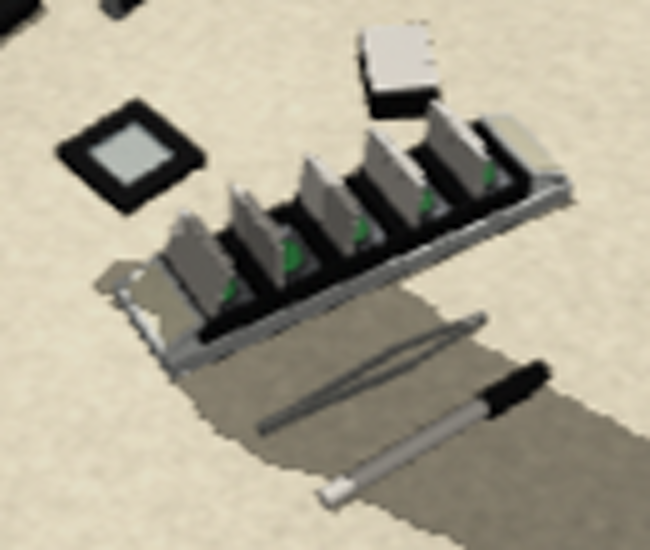

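Zoomed in, the side view shows the green box interiors to the right of each lid. So the hinges, and the row's start, are at the left end in that view, which is the +y end. Next I'll measure the row's frame from the depth.

```bash
cat > h.py <<'E'
import numpy as np,cv2
def cloud(f):
    z=np.load(f); fx,fy,cx,cy=z["K"]; d=z["d"]; v,u=np.mgrid[:d.shape[0],:d.shape[1]]
    P=np.stack([(u-cx)/fx*d,(v-cy)/fy*d,d],-1); T=z["T"]
    W=(P-T[:3,3])@T[:3,:3]; W[d<=0]=np.nan; return W,z["im"]
E
python3 - <<'E'
from h import *
for n,(u0,u1,v0,v1) in {"side":(285,385,165,225),"wrist":(205,322,160,342),"scene":(262,328,150,215)}.items():
    W,im=cloud(n+"0.npz"); w=W[v0:v1,u0:u1].reshape(-1,3); w=w[~np.isnan(w[:,0])]
    t=w[(abs(w[:,2])<.004)]; print(n,"table z",np.median(W[...,2][abs(W[...,2])<.02]))
    for lo,hi in ((.008,.07),(.04,.1)):
        q=w[(w[:,2]>lo)&(w[:,2]<hi)].astype(np.float32)
        m=np.zeros(len(q),bool)
        r=cv2.minAreaRect(q[:,:2]*1000); print(lo,len(q),np.round(r[0],1),np.round(r[1],1),round(r[2],2),q.min(0),q.max(0))
    # top view map
    q=w[w[:,2]>.006]
    g=np.zeros((600,600),np.uint8)
    X=((q[:,0]-.4)*2000).astype(int);Y=((.15-q[:,1])*2000).astype(int); ok=(X>=0)&(X<600)&(Y>=0)&(Y<600)
    for a,b,c in zip(X[ok],Y[ok],q[ok][:,2]): cv2.circle(g,(a,b),1,int(min(255,c*4000)),-1)
    cv2.imwrite(f"pics/top_{n}.png",g)
E
python3 -c "
import cv2,numpy as np
cv2.imwrite('pics/tops.png',cv2.resize(np.hstack([cv2.imread('pics/top_%s.png'%n)[:, 100:500] for n in('side','wrist')]),(800,600)))"
```

```text
side table z 0.00025736009873438264
0.008 2305 [ 569.1 -128. ] [269.8 205.8] 38.62 [ 0.4170972  -0.25311664  0.00802334] [ 0.71036315 -0.0016148   0.06197925]
0.04 496 [ 552.3 -115.5] [165.1  51.3] 70.22 [ 0.5032781  -0.19725595  0.04003878] [ 0.60246855 -0.03260437  0.06197925]
wrist table z 0.0001561181790962435
0.008 8955 [ 551.9 -124.6] [144.7 251.5] 1.44 [ 0.47918227 -0.2507285   0.00800029] [0.6269452  0.00148966 0.06077522]
0.04 3075 [ 555.  -114.3] [163.4  50. ] 70.24 [ 0.50595033 -0.1965902   0.04000072] [ 0.6049794  -0.03050138  0.06077522]
scene table z 0.0010735984680967014
0.008 1529 [ 561.5 -121.7] [250.5 200.7] 40.35 [ 0.4217392  -0.25393897  0.00801179] [ 7.0905596e-01 -3.1226510e-04  6.3105822e-02]
0.04 522 [ 556.  -117.4] [169.1  52.6] 70.16 [ 0.5093904  -0.1992893   0.04015316] [ 0.6059123  -0.03238906  0.06310582]
```

View pics/tops.png

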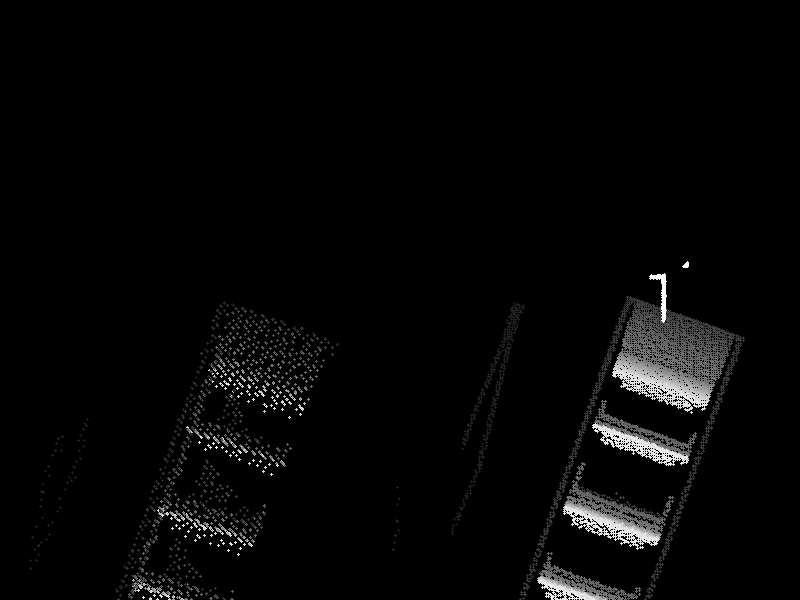

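```bash
python3 - <<'E'
from h import *
e=np.array([-np.cos(np.radians(70.23)),-np.sin(np.radians(70.23))]); n=np.array([-e[1],e[0]])
c0=np.array([.554,-.115])
for nm in("side","wrist","scene"):
    W,im=cloud(nm+"0.npz"); w=W.reshape(-1,3); w=w[~np.isnan(w[:,0])]
    a=(w[:,:2]-c0)@e; b=(w[:,:2]-c0)@n
    k=(abs(a)<.15)&(abs(b)<.04)&(w[:,2]>.005)&(w[:,2]<.1); a,b,z=a[k],b[k],w[k,2]
    l=(z<.035)&(abs(b)<.034);print(nm,"ends",np.round(np.percentile(a[l],[0,.3,1,99,99.7,100]),4),"width",np.round(np.percentile(b[l],[.3,1,99,99.7]),4))
    t=z>.045
    print("hi b",np.percentile(b[t],[1,99]),"hist",[(round(i*1000),int(((a[t]>i)&(a[t]<=i+.005)).sum()),round(float(z[t][(a[t]>i)&(a[t]<=i+.005)].max()),4)if((a[t]>i)&(a[t]<=i+.005)).any() else 0) for i in np.arange(-.13,.12,.005)if((a[t]>i)&(a[t]<=i+.005)).sum()>3])
print(e,n)
E
```

```text
side ends [-0.1107 -0.1104 -0.11    0.1335  0.1353  0.1366] width [-0.0328 -0.0325  0.0247  0.0281]
hi b [-0.02607422  0.02391343] hist [(-80, 29, 0.0566), (-75, 47, 0.0589), (-70, 15, 0.0578), (-45, 58, 0.062), (-40, 12, 0.06), (-5, 44, 0.0611), (0, 31, 0.0596), (5, 7, 0.0583), (35, 52, 0.0602), (40, 23, 0.0605), (45, 4, 0.0578), (75, 62, 0.061), (80, 16, 0.0605)]
wrist ends [-0.1135 -0.1133 -0.1132  0.1285  0.1316  0.1331] width [-0.0302 -0.0299  0.0313  0.0316]
hi b [-0.02366961  0.02490366] hist [(-85, 26, 0.0478), (-80, 376, 0.0588), (-75, 142, 0.0582), (-70, 17, 0.0556), (-50, 326, 0.0604), (-45, 134, 0.0608), (-10, 13, 0.0556), (-5, 417, 0.0605), (0, 80, 0.0595), (30, 153, 0.059), (35, 295, 0.0603), (40, 50, 0.0594), (70, 363, 0.06), (75, 111, 0.0603), (80, 8, 0.0581)]
scene ends [-0.1476 -0.1164 -0.1131  0.1333  0.1356  0.136 ] width [-0.0278 -0.0259  0.0338  0.0339]
hi b [-0.02146748  0.02736911] hist [(-85, 5, 0.0531), (-80, 41, 0.0608), (-75, 35, 0.0603), (-70, 7, 0.0569), (-50, 31, 0.0618), (-45, 49, 0.061), (-40, 4, 0.0595), (-5, 52, 0.0629), (0, 26, 0.0603), (5, 5, 0.0589), (30, 14, 0.0596), (35, 53, 0.0606), (40, 14, 0.0612), (70, 29, 0.0631), (75, 42, 0.0627), (80, 9, 0.0604)]
[-0.33824523 -0.941058  ] [ 0.941058   -0.33824523]
```

The row's centre is at about (0.551, -0.1255). Its x axis points along (-0.338, -0.941), so row_start is near (0.5845, -0.032). I'll shut the gripper, align it to the row and move above the start, still high up.

```bash
python3 - <<'E'
from h import *
W,im=cloud("scene0.npz"); print("cleaner",W[118,257],W[125,257])
E
python3 -m crank '[{"delta_pos":[-0.01,0,-0.01],"dr":[0,0,-0.115],"hand":0},{"delta_pos":[-0.02,0,-0.03],"dr":[0,0,-0.23],"hand":0},{"delta_pos":[-0.03,-0.001,-0.06],"dr":[0,0,-0.345],"hand":0},{"delta_pos":[-0.03,-0.001,-0.09],"dr":[0,0,-0.345],"hand":0},{"delta_pos":[-0.03,-0.001,-0.11],"dr":[0,0,-0.345],"hand":0},{"delta_pos":[-0.03,-0.001,-0.12],"dr":[0,0,-0.345],"hand":0},{"delta_pos":[-0.03,-0.001,-0.12],"dr":[0,0,-0.345],"hand":0},{"delta_pos":[-0.03,-0.001,-0.12],"dr":[0,0,-0.345],"hand":0}]' 20
python3 - <<'E'
from bench import sensors, optics
import cv2,numpy as np
for n in ["wrist","side"]:
    p=optics.camera_params(n); im,d=optics.get_image(n)
    cv2.imwrite(f"pics/{n}1.png",im[:,:,::-1]); np.savez(f"{n}1.npz",im=im,d=d,K=[p["fx"],p["fy"],p["cx"],p["cy"]],T=p["world_to_cam"])
s=sensors.observe(); print(s["eef_pos"],s["finger_gap"],s["force"],s["time"])
E
```

```text
cleaner [ 0.4444267  -0.39643208  0.07136457] [ 0.44471089 -0.40002899  0.04215498]
time: 0.82
eef_pos: [0.5953, -0.001, 0.1117]
eef_rot: [-0.0, 0.818, 0.575, -0.0]
force: [0.9, 0.2, 0.9]
finger_gap: -0.0002
[ 0.595866   -0.00104036  0.11269513] 8.41299225435372e-06 [0.76874799 0.03760822 0.04515571] 0.9167
```

View pics/wrist1.png

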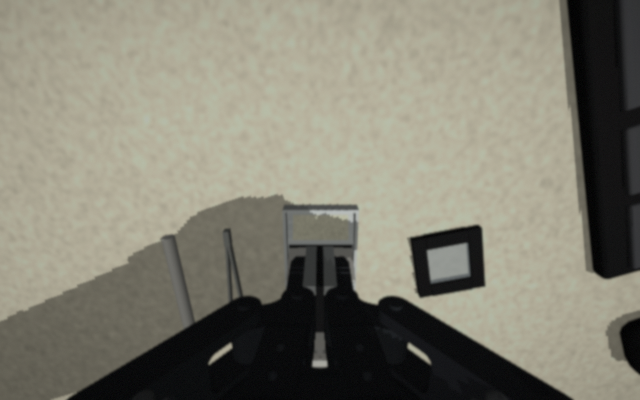

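View pics/side1.png

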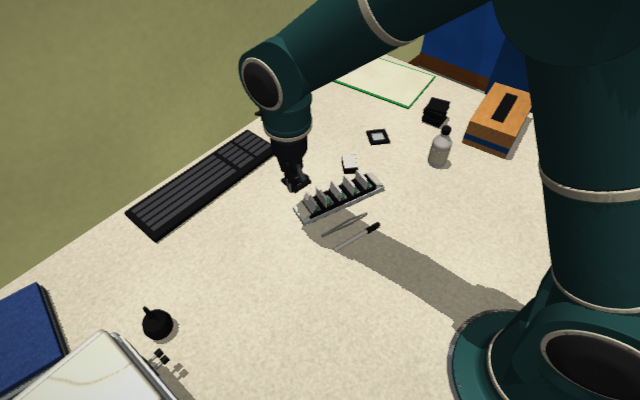

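The hand is shut, aligned and centred over the start label plate, about x = -132 mm in the row frame. I'll go down to about 34 mm and watch the force.

```bash
python3 -m crank '[{"delta_pos":[0,0,-0.02],"dr":[0,0,0],"hand":0},{"delta_pos":[0,0,-0.04],"dr":[0,0,0],"hand":0},{"delta_pos":[0,0,-0.055],"dr":[0,0,0],"hand":0},{"delta_pos":[0,0,-0.065],"dr":[0,0,0],"hand":0},{"delta_pos":[0,0,-0.073],"dr":[0,0,0],"hand":0},{"delta_pos":[0,0,-0.077],"dr":[0,0,0],"hand":0},{"delta_pos":[0,0,-0.077],"dr":[0,0,0],"hand":0},{"delta_pos":[0,0,-0.077],"dr":[0,0,0],"hand":0}]'
```

```text
time: 1.58
eef_pos: [0.5954, -0.001, 0.0349]
eef_rot: [0.0, 0.818, 0.575, 0.0]
force: [-0.2, -0.1, -0.2]
finger_gap: -0.0
```

```bash
python3 -m crank '[{"delta_pos":[-0.0025,-0.0071,0],"dr":[0,0,0],"hand":0},{"delta_pos":[-0.005,-0.0141,0],"dr":[0,0,0],"hand":0},{"delta_pos":[-0.0076,-0.0212,0],"dr":[0,0,0],"hand":0},{"delta_pos":[-0.0101,-0.0282,0],"dr":[0,0,0],"hand":0},{"delta_pos":[-0.0127,-0.0353,0],"dr":[0,0,0],"hand":0},{"delta_pos":[-0.0152,-0.0423,0],"dr":[0,0,0],"hand":0},{"delta_pos":[-0.0177,-0.0494,0],"dr":[0,0,0],"hand":0},{"delta_pos":[-0.0203,-0.0565,0],"dr":[0,0,0],"hand":0}]'
python3 - <<'E'
from bench import sensors, optics
import cv2,numpy as np
n="side"
p=optics.camera_params(n); im,d=optics.get_image(n)
cv2.imwrite(f"pics/{n}2.png",cv2.resize(im[130:260,240:400,::-1],None,fx=4,fy=4,interpolation=cv2.INTER_CUBIC)); np.savez(f"{n}2.npz",im=im,d=d,K=[p["fx"],p["fy"],p["cx"],p["cy"]],T=p["world_to_cam"])
s=sensors.observe(); print(s["eef_pos"],s["force"],s["time"])
E
```

```text
time: 2.25
eef_pos: [0.5744, -0.0584, 0.0343]
eef_rot: [-0.0, 0.818, 0.575, -0.0]
force: [-0.3, -0.3, -0.4]
finger_gap: 0.0
[ 0.57387815 -0.06000672  0.0342346 ] [-0.2791348  -2.51895211 -0.07941627] 2.3
```

View pics/side2.png

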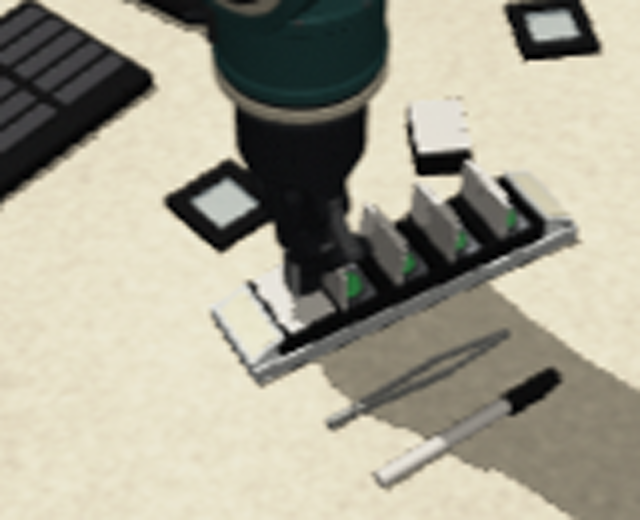

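Lid 1 is folded under the fingertips, near (300,305) in the crop. The carrier hasn't moved and the force is only about 2.5 N, so I'll keep stroking.

```bash
python3 -m crank '[{"delta_pos":[-0.0025,-0.0071,0],"dr":[0,0,0],"hand":0},{"delta_pos":[-0.005,-0.0141,0],"dr":[0,0,0],"hand":0},{"delta_pos":[-0.0076,-0.0212,0],"dr":[0,0,0],"hand":0},{"delta_pos":[-0.0101,-0.0282,0],"dr":[0,0,0],"hand":0},{"delta_pos":[-0.0127,-0.0353,0],"dr":[0,0,0],"hand":0},{"delta_pos":[-0.0152,-0.0423,0],"dr":[0,0,0],"hand":0},{"delta_pos":[-0.0177,-0.0494,0],"dr":[0,0,0],"hand":0},{"delta_pos":[-0.0203,-0.0565,0],"dr":[0,0,0],"hand":0}]'
```

```text
time: 2.97
eef_pos: [0.5541, -0.1147, 0.0343]
eef_rot: [-0.0, 0.818, 0.575, -0.0]
force: [0.4, 0.9, 0.3]
finger_gap: 0.0002
```

```bash
python3 -m crank '[{"delta_pos":[-0.0025,-0.0071,0],"dr":[0,0,0],"hand":0},{"delta_pos":[-0.005,-0.0141,0],"dr":[0,0,0],"hand":0},{"delta_pos":[-0.0076,-0.0212,0],"dr":[0,0,0],"hand":0},{"delta_pos":[-0.0101,-0.0282,0],"dr":[0,0,0],"hand":0},{"delta_pos":[-0.0127,-0.0353,0],"dr":[0,0,0],"hand":0},{"delta_pos":[-0.0152,-0.0423,0],"dr":[0,0,0],"hand":0},{"delta_pos":[-0.0177,-0.0494,0],"dr":[0,0,0],"hand":0},{"delta_pos":[-0.0203,-0.0565,0],"dr":[0,0,0],"hand":0}]'
```

```text
time: 3.63
eef_pos: [0.5338, -0.1712, 0.0343]
eef_rot: [-0.0, 0.818, 0.575, -0.0]
force: [0.7, 0.9, -0.1]
finger_gap: -0.0002
```

```bash
python3 -m crank '[{"delta_pos":[-0.0025,-0.0071,0],"dr":[0,0,0],"hand":0},{"delta_pos":[-0.005,-0.0141,0],"dr":[0,0,0],"hand":0},{"delta_pos":[-0.0076,-0.0212,0],"dr":[0,0,0],"hand":0},{"delta_pos":[-0.0101,-0.0282,0],"dr":[0,0,0],"hand":0},{"delta_pos":[-0.0127,-0.0353,0],"dr":[0,0,0],"hand":0},{"delta_pos":[-0.0152,-0.0423,0],"dr":[0,0,0],"hand":0},{"delta_pos":[-0.0177,-0.0494,0],"dr":[0,0,0],"hand":0},{"delta_pos":[-0.0177,-0.0494,0],"dr":[0,0,0],"hand":0}]'
python3 - <<'E'
from bench import sensors, optics
import cv2,numpy as np
n="side"
p=optics.camera_params(n); im,d=optics.get_image(n)
cv2.imwrite(f"pics/{n}3.png",cv2.resize(im[130:260,240:400,::-1],None,fx=4,fy=4,interpolation=cv2.INTER_CUBIC)); np.savez(f"{n}3.npz",im=im,d=d,K=[p["fx"],p["fy"],p["cx"],p["cy"]],T=p["world_to_cam"])
s=sensors.observe(); print(s["eef_pos"],s["force"],s["time"])
E
```

```text
time: 4.3
eef_pos: [0.5156, -0.2217, 0.0342]
eef_rot: [0.0, 0.818, 0.575, -0.0]
force: [-0.5, -1.1, -1.1]
finger_gap: -0.0002
[ 0.51603634 -0.22078383  0.03424565] [0.88230546 0.52282356 0.15546804] 4.35
```

View pics/side3.png

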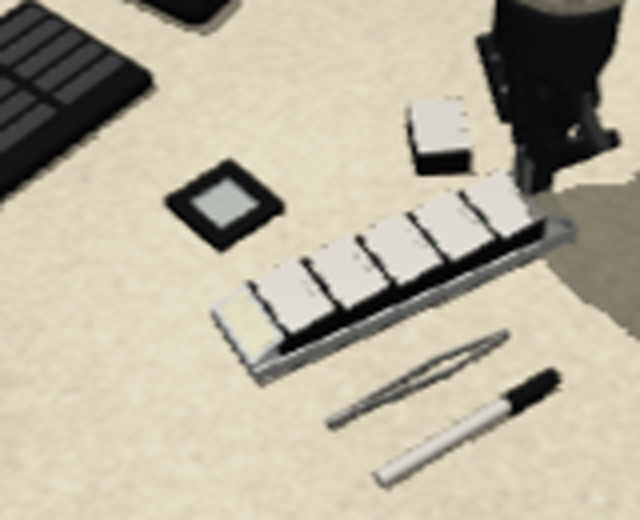

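All five lids are folded, in a row from (290,290) to (500,210), and the fingers are past the end. I made the stroke a few mm high on purpose, so I'll raise the hand and measure how far open the lids still are.

```bash
python3 -m crank '[{"delta_pos":[0,0,0.02],"dr":[0,0,0],"hand":0},{"delta_pos":[0,0,0.04],"dr":[0,0,0],"hand":0},{"delta_pos":[0.01,0.03,0.05],"dr":[0,0,0],"hand":0},{"delta_pos":[0.022,0.062,0.05],"dr":[0,0,0],"hand":0},{"delta_pos":[0.034,0.095,0.05],"dr":[0,0,0],"hand":0},{"delta_pos":[0.046,0.13,0.05],"dr":[0,0,0],"hand":0},{"delta_pos":[0.058,0.165,0.05],"dr":[0,0,0],"hand":0},{"delta_pos":[0.068,0.19,0.05],"dr":[0,0,0],"hand":0}]'
cat > m.py <<'E'
from h import *
import sys
from bench import optics
def snap(n,t):
    p=optics.camera_params(n); im,d=optics.get_image(n)
    np.savez(f"{n}{t}.npz",im=im,d=d,K=[p["fx"],p["fy"],p["cx"],p["cy"]],T=p["world_to_cam"]); cv2.imwrite(f"pics/{n}{t}.png",im[:,:,::-1])
t=sys.argv[1]
e=np.array([-.33825,-.94106]); n_=np.array([.94106,-.33825]); c=np.array([.551,-.1255])
for nm in ("side","scene"):
    snap(nm,t); W,im=cloud(f"{nm}{t}.npz"); w=W.reshape(-1,3); w=w[~np.isnan(w[:,0])]
    a=(w[:,:2]-c)@e; b=(w[:,:2]-c)@n_; z=w[:,2]
    for k in range(5):
        s=(abs(b)<.02)&(z>.02)&(z<.06)&(abs(a-(-.08+.04*k+.002))<.013)
        if s.sum()<10: print(nm,k+1,"few",s.sum()); continue
        pf=np.polyfit(a[s],z[s],1); print(nm,k+1,s.sum(),"slope %.3f mean z %.4f free edge z %.4f"%(pf[0],z[s].mean(),np.polyval(pf,-.08+.04*k+.0185)))
    r=(z>.005)&(z<.04)&(abs(b)<.04)&(abs(a)<.14)
    print(nm,"ends",np.round(np.percentile(a[r],[.5,99.5]),4),"width",np.round(np.percentile(b[r],[.5,99.5]),4))
E
python3 m.py 4
```

```text
time: 5.02
eef_pos: [0.5849, -0.0256, 0.0844]
eef_rot: [-0.0, 0.817, 0.576, 0.0]
force: [0.2, 0.7, 0.8]
finger_gap: 0.0002
side 1 134 slope 0.154 mean z 0.0313 free edge z 0.0339
side 2 129 slope 0.144 mean z 0.0315 free edge z 0.0339
side 3 129 slope 0.155 mean z 0.0316 free edge z 0.0341
side 4 120 slope 0.156 mean z 0.0317 free edge z 0.0343
side 5 116 slope 0.168 mean z 0.0314 free edge z 0.0342
side ends [-0.1213  0.1231] width [-0.0336  0.025 ]
scene 1 96 slope 0.112 mean z 0.0324 free edge z 0.0343
scene 2 94 slope 0.143 mean z 0.0326 free edge z 0.0350
scene 3 90 slope 0.175 mean z 0.0321 free edge z 0.0351
scene 4 65 slope 0.096 mean z 0.0324 free edge z 0.0340
scene 5 76 slope 0.101 mean z 0.0324 free edge z 0.0341
scene ends [-0.1244  0.1218] width [-0.0265  0.0341]
```

The lids are open by about 0.15 rad, with free edges at 34 mm, which matches the stroke height. I'll make a second forward pass at 30 mm.

```bash
python3 -m crank '[{"delta_pos":[0.002,0.006,0],"dr":[0,0,0],"hand":0},{"delta_pos":[0.002,0.006,-0.015],"dr":[0,0,0],"hand":0},{"delta_pos":[0.002,0.006,-0.03],"dr":[0,0,0],"hand":0},{"delta_pos":[0.002,0.006,-0.042],"dr":[0,0,0],"hand":0},{"delta_pos":[0.002,0.006,-0.049],"dr":[0,0,0],"hand":0},{"delta_pos":[0.002,0.006,-0.052],"dr":[0,0,0],"hand":0},{"delta_pos":[0.002,0.006,-0.054],"dr":[0,0,0],"hand":0},{"delta_pos":[0.002,0.006,-0.054],"dr":[0,0,0],"hand":0}]'
```

```text
time: 5.78
eef_pos: [0.5865, -0.0241, 0.0303]
eef_rot: [-0.0, 0.818, 0.575, -0.0]
force: [0.7, -0.1, 0.3]
finger_gap: -0.0002
```

```bash
python3 -m crank '[{"delta_pos":[-0.002,-0.0056,0],"dr":[0,0,0],"hand":0},{"delta_pos":[-0.004,-0.0112,0],"dr":[0,0,0],"hand":0},{"delta_pos":[-0.006,-0.0168,0],"dr":[0,0,0],"hand":0},{"delta_pos":[-0.008,-0.0224,0],"dr":[0,0,0],"hand":0},{"delta_pos":[-0.01,-0.028,0],"dr":[0,0,0],"hand":0},{"delta_pos":[-0.012,-0.0336,0],"dr":[0,0,0],"hand":0},{"delta_pos":[-0.014,-0.0392,0],"dr":[0,0,0],"hand":0},{"delta_pos":[-0.016,-0.0448,0],"dr":[0,0,0],"hand":0}]'
```

```text
time: 6.45
eef_pos: [0.5701, -0.0694, 0.0303]
eef_rot: [-0.0, 0.818, 0.575, -0.0]
force: [-0.3, -0.2, 0.4]
finger_gap: 0.0001
```

```bash
python3 -m crank '[{"delta_pos":[-0.0025,-0.0071,0],"dr":[0,0,0],"hand":0},{"delta_pos":[-0.005,-0.0141,0],"dr":[0,0,0],"hand":0},{"delta_pos":[-0.0076,-0.0212,0],"dr":[0,0,0],"hand":0},{"delta_pos":[-0.0101,-0.0282,0],"dr":[0,0,0],"hand":0},{"delta_pos":[-0.0127,-0.0353,0],"dr":[0,0,0],"hand":0},{"delta_pos":[-0.0152,-0.0423,0],"dr":[0,0,0],"hand":0},{"delta_pos":[-0.0177,-0.0494,0],"dr":[0,0,0],"hand":0},{"delta_pos":[-0.0203,-0.0565,0],"dr":[0,0,0],"hand":0}]'
```

```text
time: 7.12
eef_pos: [0.5498, -0.1259, 0.0303]
eef_rot: [-0.0, 0.818, 0.575, -0.0]
force: [-0.6, -0.6, -0.6]
finger_gap: -0.0003
```

```bash
python3 -m crank '[{"delta_pos":[-0.0025,-0.0071,0],"dr":[0,0,0],"hand":0},{"delta_pos":[-0.005,-0.0141,0],"dr":[0,0,0],"hand":0},{"delta_pos":[-0.0076,-0.0212,0],"dr":[0,0,0],"hand":0},{"delta_pos":[-0.0101,-0.0282,0],"dr":[0,0,0],"hand":0},{"delta_pos":[-0.0127,-0.0353,0],"dr":[0,0,0],"hand":0},{"delta_pos":[-0.0152,-0.0423,0],"dr":[0,0,0],"hand":0},{"delta_pos":[-0.0177,-0.0494,0],"dr":[0,0,0],"hand":0},{"delta_pos":[-0.0203,-0.0565,0],"dr":[0,0,0],"hand":0}]'
```

```text
time: 7.78
eef_pos: [0.5295, -0.1824, 0.0303]
eef_rot: [-0.0, 0.818, 0.575, -0.0]
force: [-0.4, -0.5, 0.3]
finger_gap: 0.0002
```

```bash
python3 -m crank '[{"delta_pos":[-0.0025,-0.0071,0],"dr":[0,0,0],"hand":0},{"delta_pos":[-0.005,-0.0141,0],"dr":[0,0,0],"hand":0},{"delta_pos":[-0.0076,-0.0212,0],"dr":[0,0,0],"hand":0},{"delta_pos":[-0.0101,-0.0282,0],"dr":[0,0,0],"hand":0},{"delta_pos":[-0.0127,-0.0353,0],"dr":[0,0,0],"hand":0},{"delta_pos":[-0.0152,-0.0423,0],"dr":[0,0,0],"hand":0},{"delta_pos":[-0.0177,-0.0494,0],"dr":[0,0,0],"hand":0},{"delta_pos":[-0.0177,-0.0494,0],"dr":[0,0,0],"hand":0}]'
```

```text
time: 8.45
eef_pos: [0.5114, -0.233, 0.0303]
eef_rot: [0.0, 0.819, 0.574, -0.0]
force: [-0.1, -0.7, 0.3]
finger_gap: 0.0001
```

```bash
python3 -m crank '[{"delta_pos":[0,0,0.015],"dr":[0,0,0],"hand":0},{"delta_pos":[0,0,0.04],"dr":[0,0,0],"hand":0},{"delta_pos":[0,0,0.07],"dr":[0,0,0],"hand":0},{"delta_pos":[0.01,0.02,0.1],"dr":[0,0,0],"hand":0},{"delta_pos":[0.02,0.05,0.13],"dr":[0,0,0],"hand":0},{"delta_pos":[0.03,0.08,0.15],"dr":[0,0,0],"hand":0},{"delta_pos":[0.04,0.11,0.16],"dr":[0,0,0],"hand":0},{"delta_pos":[0.04,0.11,0.16],"dr":[0,0,0],"hand":0}]'; python3 m.py 5
```

```text
time: 9.12
eef_pos: [0.555, -0.1144, 0.193]
eef_rot: [0.001, 0.816, 0.578, 0.002]
force: [1.4, 1.5, -0.1]
finger_gap: -0.0001
side 1 124 slope 0.018 mean z 0.0296 free edge z 0.0298
side 2 120 slope 0.024 mean z 0.0297 free edge z 0.0301
side 3 114 slope 0.029 mean z 0.0296 free edge z 0.0301
side 4 119 slope 0.047 mean z 0.0296 free edge z 0.0304
side 5 110 slope 0.041 mean z 0.0298 free edge z 0.0305
side ends [-0.1213  0.1229] width [-0.0336  0.025 ]
scene 1 92 slope 0.065 mean z 0.0305 free edge z 0.0315
scene 2 82 slope 0.068 mean z 0.0304 free edge z 0.0315
scene 3 83 slope 0.071 mean z 0.0305 free edge z 0.0317
scene 4 74 slope 0.045 mean z 0.0307 free edge z 0.0315
scene 5 68 slope 0.054 mean z 0.0305 free edge z 0.0314
scene ends [-0.1242  0.1225] width [-0.0279  0.0338]
```

View pics/side5.png

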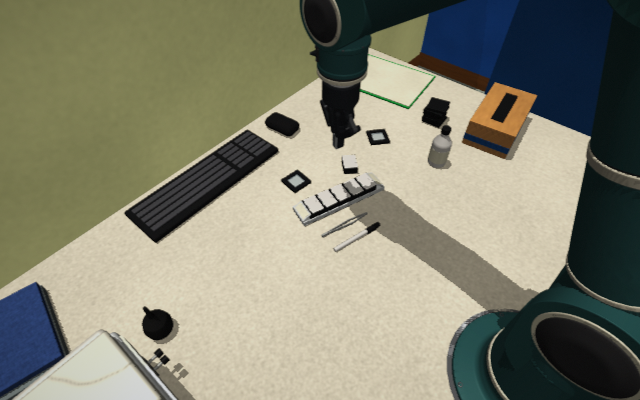

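The side view shows all five lids flat between (305,212) and (378,185), the hand clear above the bench, and everything else where it was. The lids measure 0.02 to 0.07 rad, inside the 0.1 limit. I'll let the arm settle and hand the job in.

```bash
python3 -m crank '[{"delta_pos":[0,0,0],"dr":[0,0,0],"hand":0},{"delta_pos":[0,0,0],"dr":[0,0,0],"hand":0},{"delta_pos":[0,0,0],"dr":[0,0,0],"hand":0},{"delta_pos":[0,0,0],"dr":[0,0,0],"hand":0}]'; python3 -c "
from bench import bot; print(bot.finish_job())"
```

```text
time: 9.55
eef_pos: [0.5517, -0.1219, 0.1899]
eef_rot: [-0.0, 0.818, 0.575, -0.0]
force: [0.4, 0.4, 0.5]
finger_gap: 0.0001
the job is handed in; nothing more can be done
None
```

All five lids are shut and the job is handed in, at about 9.6 s of the 38 s allowed; no verdict was reported. I stroked the shut fingers along the row from the hinge side twice: at 34 mm to fold the lids down in order, then at 30 mm to flatten them. The hand ended up 0.19 m above the bench.

- **Lids:** the last check gave 0.02–0.05 rad from the side camera and 0.05–0.07 rad from the scene camera, against a limit of 0.1. The scene camera reads about 1 mm higher than the side camera, so the two disagree slightly.
- **Carrier:** its measured ends changed by less than 1 mm between the two passes. Against the start I judged it only by eye, and saw no shift.
- **Force:** the highest reading I saw was about 2.5 N, taken at the end of moves and in pictures rather than continuously.
- **Other things on the bench:** they looked unmoved in the final side picture. I did not measure their positions.

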